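# Clear rejected billets and set the rolling mill gap

### The job

Get the jeweller's rolling mill ready for the next pass: first take the two brass billets marked with a red dot off the white board and put them in the blue scrap bin, leaving the two unmarked billets and everything else alone. Then take the black handle of the mill's red wheel, wind the wheel clockwise (seen from above) all the way to its stop, and back it off counter-clockwise by exactly two full turns. Finish there still gripping the handle: do not let go, the program ends while holding it.

Things in the scene. Friction and masses are not known exactly. Their poses are not given: they have to be found in the camera images.
- reject_a: Brass billet to be scrapped: bar 50 x 18 x 14 mm (x, y, z), about 0.1 kg, with a red dot 15 mm wide on top. Lies flat on the board at the start. Origin: centre of its underside; x along its length, z up.
- reject_b: The second billet to be scrapped, same size and red dot as reject_a; same axes.
- good_a: Good brass billet, same size but without a dot; stays where it is on the board. Same axes. The four billets lie in a 2 x 2 pattern about 72 mm apart, each turned by up to about 0.35 rad from the board's x axis.
- good_b: The second good billet, without a dot; stays where it is.
- board: White soldering board 150 x 150 x 20 mm, fixed to the bench. Origin: centre of its underside; its top is 20 mm above the bench.
- scrap_bin: Blue open-topped scrap bin, fixed, outside 120 x 120 mm and 45 mm high, walls and floor 4 mm. Origin: centre of its underside; sides along x and y.
- mill: Small hand rolling mill, fixed: green steel frame on a dark base plate 120 x 150 mm (x, y); frame top 138 mm above the bench, red gap wheel above it turning about the vertical axis through the origin. Origin: centre of the base's underside. With the wheel at its stop the handle lies in the mill's +x direction from the axis.
- gap_wheel (a joint): Angle of the red gap wheel in rad: 0 at the clockwise stop (rolls shut), growing as it turns counter-clockwise seen from above (opening); two turns = 12.57. It can open to 25.5 and starts between 2.0 and 5.0. It stays where it is left; turning it takes about 2 N at the handle.
- wheel_axis (a point): Point on the wheel's vertical turning axis, at the height of the handle's grip point (200 mm above the bench).
- handle_mid (a point): Grip point on the axis of the black handle, 55 mm out from the wheel's axis, 27 mm above the handle's foot and 23 mm below its top. It goes round with the wheel. The wheel's rim (6 mm radius bar, 55 mm ring radius) tops out 30 mm below this point, its hub 26 mm below.
- handle: The black handle itself: upright cylinder 20 mm in diameter, 50 mm long, that revolves freely on its pin, so a gripper may keep its heading while it carries the handle round the circle. Origin: centre of its lower end.
- jar: Glass jar with steel lid, 60 mm in diameter, 75 mm high, loose bystander. Origin: centre of its underside.
- screwdriver: Red-handled screwdriver 160 mm long, lying on the bench, loose bystander. Its x axis runs along it.
Not all that is in view belongs to the job. There is more than one size of the mill; the one meant has the size given above.

How it is judged:
On the way, in this order (a step that is already met when the one before it is completed fails the run):
1. both red-dotted billets lie released in the scrap bin (x of reject_a in the frame of scrap_bin between -0.056 and 0.056 m and y of reject_a in the frame of scrap_bin between -0.056 and 0.056 m and z of reject_a in the frame of scrap_bin between 0 and 0.04 m and linear speed of each of reject_a, reject_b below 0.03 m/s and contact force between each of reject_a, reject_b and the fingers below 0.1 N and x of reject_b in the frame of scrap_bin between -0.056 and 0.056 m and y of reject_b in the frame of scrap_bin between -0.056 and 0.056 m and z of reject_b in the frame of scrap_bin between 0 and 0.04 m), for 0.2 s.
2. the wheel is wound clockwise to its stop (value of joint gap_wheel below 0.08 rad), for 0.1 s.
At the end, for the whole second after the job is handed in: Both red-dotted billets lie in the scrap bin, the unmarked ones are within 15 mm of where they were, and the wheel stands still two turns (within 0.22 rad, about 12 degrees) open from its stop with the handle gripped between the fingers (at least 5 N, TCP within 35 mm of the handle's grip point) (all of step 1 and value of joint gap_wheel between 12.3464 and 12.7864 rad and velocity of joint gap_wheel between -0.1 and 0.1 rad/s and contact force between the fingers and handle above 5 N and distance between the grasp point and handle_mid below 0.035 m and distance of each of good_a, good_b from where it was at the start of the episode below 0.015 m); the arm keeps its last pose, push and grip.
It fails at once if an unmarked billet is moved by more than 15 mm (distance of any of good_a, good_b from where it was at the start of the episode above 0.015 m).
It fails at once if the jar or the screwdriver is moved by more than 20 mm (distance of any of jar, screwdriver from where it was at the start of the episode above 0.02 m).
It also fails if it takes over 69 s, if anything falls off the work surface, if the arm or the gripper's body presses on something with over 40 N, if the wrist force passes 120 N, or if a joint passes its speed limit or range.

### The arm

A 7-joint arm with a two-finger parallel gripper is mounted at the origin on the work surface. World frame = base frame: x ahead of the robot, y to its left, z up, the work surface at z = 0. Lengths are in m, angles in rad, forces in N, time in s.
With the tool pointing down it reaches from about 0.425 to 0.875 m from the base axis. Payload 4.7 kg.
Tool frame: the origin (TCP) lies between the finger pads, 19 mm behind the fingertips; this is the grasp point; z points along the fingers, y is the line along which they close (so a half turn about z gives the same grasp; the last joint's range is limited). The gripper opens to 85 mm and grips with 20 to 120 N. Pads are 22 mm wide; open, the fingers measure 114 mm over their backs; the gripper's body (76 mm by 85 mm) begins 54 mm behind the grasp point. The pads swing forward as they close: fully open they stand 13 mm farther back than shut.
Start: joints at [-1.335, 0.321, -0.07, 1.45, 0.023, 1.371, -0.057], TCP at [0.143, 0.634, 0.25] pointing down, gripper open.
Joint ranges: [-2.86, 2.86], [-0.3, 2.09], [-1.38, 1.24], [0.06, 2.45], [-1.56, 4.7], [0.09, 2.05], [-2.69, 2.69]. Speed limits (rad/s): [2.57, 2.57, 3.14, 3.14, 3.14, 3.14, 3.14].

### API

Orientations are given as a unit quaternion [w, x, y, z].
In Python, from bench import bot, optics gives the robot as it stands. The module is installed in compiled form; this text tells all that it offers.
- The arm moves only by the tool send_rows, never from a script. Its argument "deltas" is a list that holds one entry, the list of rows, each a list of 7 numbers: the turn, a rotation vector about the tool's x, y, z normalised to -1 to 1, where 1 is 90 degrees, then the shift along the tool's x, y, z normalised to -1 to 1, where 1 is 0.5 m, then the opening, from -1 (shut) to 1 (fully open). A call has 1 to 10 rows; each row is the pose to reach, as a shift and turn from the pose commanded when the call began, along the tool's axes at that moment; what a row does not reach only later rows make up. A row lasts 1/12 s, in which the tool goes at most 41.7 mm and 7.16 degrees, less where a joint would pass 70% of its speed; a pose out of reach is approached as far as the arm can. A call with a number of a shift or a turn outside -1 to 1 is refused whole. A call with a gripper value outside its range is refused whole. The fingers move at their own pace and stop on an object; the grip force is fixed at half the most. Time passes only in rows, so rows that repeat a pose let the fingers close. It gives the time, the measured TCP pose, the force, the opening and the grip force at its end, in the units of the state.
- bot.state(): the state, without advancing time (a new reading comes with each control period).
- optics.grab_frame(name): name is "scene" or "top" or "wrist"; returns a dict with "image" (384x512x3 uint8, red, green, blue), "mtx" (3x3 intrinsics, pixels), "T" (4x4, takes a point from camera to world coordinates). Camera axes: x right, y down, z forward; pixel columns grow to the right and rows downward; lengths in m; the calibration is good to about 2 mm. The wrist camera is an equidistant fisheye: a pixel r from the principal point sees the ray r / f radians off the axis. A picture is of the moment at which its call begins. There is no depth.
- bot.finish_job(): hands the job in; it is judged then, once.
The state is a dict: "t": time; "joints": joint angles; "qd": joint speeds; "effort": joint torques, N m; "eef_pos": TCP position; "tcp_rot": TCP orientation; "wrist_force": force on the tool from outside, world axes, zero at the start; "wrist_torque": the same for the moment, N m; "gripper_width": finger opening in m; "grasp_force": force on a finger pad.
Only numpy, scipy, OpenCV 4.12 (cv2) and the standard library are available. Lean on these libraries where they do the work, as an engineer would, in place of code of your own. Each camera call takes 0.05 s, during which the arm holds its last target. There are 200 camera calls.

## Working session

There is one attempt and no reset: what is moved stays moved. The work goes in short steps, Python scripts to look and compute and a tool call to move; the robot and the scene stay as the last step left them, time stands still between calls to the robot, and variables do not carry over. Pictures are saved under pics/ and viewed, at most 10 in all, crops included, and the job is handed in when it is done.

Besides the shell and the picture viewer there is one more tool, called after ">>>" in YAML: its name, and indented under it one key for each argument. send_rows: Moves the arm, as the interface text tells. Scaled input: -1 to 1 covers 0.5 m each way for a shift and 90 degrees each way for a turn. Its arguments: {"type":"object","properties":{"deltas":{"type":"array"}},"required":["deltas"]}

```bash
mkdir -p pics
python3 - <<'E'
from bench import bot, optics
import cv2,pickle
d={}
for n in("scene","top"):
    f=optics.grab_frame(n);d[n]=f
    cv2.imwrite(f"pics/{n}0.png",f["image"][:,:,::-1]);print(n,f["mtx"].round(1).tolist(),f["T"].round(3).tolist())
pickle.dump(d,open("f0.pkl","wb"))
s=bot.state();print(s)
E
```

```text
scene [[488.7, 0.0, 256.9], [0.0, 488.7, 186.7], [0.0, 0.0, 1.0]] [[-0.841, 0.44, -0.315, 0.931], [0.542, 0.683, -0.49, 0.619], [-0.001, -0.583, -0.813, 1.188], [0.0, 0.0, 0.0, 1.0]]
top [[353.6, 0.0, 251.7], [0.0, 353.6, 192.9], [0.0, 0.0, 1.0]] [[-0.025, -0.994, 0.11, 0.4], [-1.0, 0.024, -0.013, -0.026], [0.01, -0.111, -0.994, 1.159], [0.0, 0.0, 0.0, 1.0]]
{'t': 0.1, 'joints': array([-1.3349176 ,  0.32173937, -0.07008243,  1.45157783,  0.02263737,
        1.37079444, -0.05686292]), 'qd': array([-0.0014417 , -0.00511388,  0.00134299, -0.00201093,  0.00055619,
       -0.00014183,  0.00160999]), 'effort': array([-2.38088069e-04, -4.94884121e+01, -3.84268295e-01, -3.15205729e+01,
        1.29110279e-02,  7.51500658e-03,  5.06917942e-06]), 'eef_pos': array([0.14293533, 0.63362048, 0.24902654]), 'tcp_rot': array([-3.01241191e-05,  1.10627035e-01,  9.93861614e-01, -8.65758585e-04]), 'wrist_force': array([0.63050307, 0.38471404, 0.24063154]), 'wrist_torque': array([ 0.02871148, -0.00746663, -0.0311688 ]), 'grasp_force': 0.0, 'gripper_width': 0.08497208715379144}
```

View pics/scene0.png

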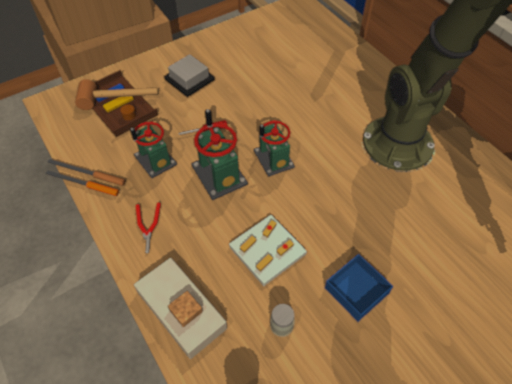

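View pics/top0.png

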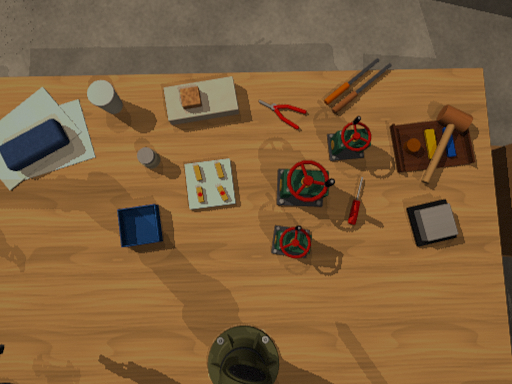

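The large middle mill (top view, wheel ~(308,181), handle ~(330,183)) is the one meant. The board is at ~(210,184) with red-dot billets at ~(200,195) and (222,194). The bin is at ~(140,226), the jar at ~(148,157) and the screwdriver at ~(356,203).

```bash
cat > h.py <<'E'
import numpy as np,cv2
def ray(f,u,v,fish=False):
    K=f["mtx"];x=(u-K[0,2])/K[0,0];y=(v-K[1,2])/K[1,1]
    if fish:
        r=np.hypot(x,y);s=np.sinc(r/np.pi);d=np.array([x*s,y*s,np.cos(r)])
    else: d=np.array([x,y,1.])
    return f["T"][:3,:3]@d,f["T"][:3,3]
def onz(f,u,v,z,fish=False):
    d,o=ray(f,u,v,fish);return o+d*(z-o[2])/d[2]
def proj(f,p):
    q=np.linalg.inv(f["T"])@np.append(p,1);q=f["mtx"]@(q[:3]/q[2]);return q[:2]
E
python3 - <<'E'
import pickle,cv2,numpy as np
from h import *
d=pickle.load(open("f0.pkl","rb"))
def blobs(n,lo,hi,z,amin,amax,roi):
    f=d[n];h=cv2.cvtColor(f["image"],cv2.COLOR_RGB2HSV);m=cv2.inRange(h,lo,hi)
    x0,y0,x1,y1=roi;mm=np.zeros_like(m);mm[y0:y1,x0:x1]=m[y0:y1,x0:x1]
    k,l,st,c=cv2.connectedComponentsWithStats(mm)
    for i in range(1,k):
        if amin<=st[i,4]<=amax:
            ys,xs=np.where(l==i);P=np.array([onz(f,a,b,z)[:2] for a,b in zip(xs,ys)])
            w,v=np.linalg.eigh(np.cov(P.T)) if len(P)>3 else (None,np.eye(2))
            print(n,z,c[i].round(1),st[i,4],P.mean(0).round(4),"ang",np.degrees(np.arctan2(v[1,1],v[0,1])).round(1), "len",np.sqrt(12*w).round(3) if w is not None else 0)
R={"top":(187,160,236,210),"scene":(228,214,308,285)}
for n in R:
    print("brass+red");blobs(n,(0,110,90),(32,255,255),.034,20,900,R[n])
    print("red");
    blobs(n,(0,150,90),(9,255,255),.034,3,300,R[n])
print("bin");blobs("top",(100,120,30),(125,255,255),.045,50,5000,(110,195,170,255));blobs("scene",(100,120,30),(125,255,255),.045,50,9000,(310,240,400,330))
print("board");blobs("top",(0,0,120),(180,60,255),.02,200,5000,(175,150,245,220))
t=d["top"]["image"]
a=cv2.resize(t[150:216,180:246],(500,500),interpolation=cv2.INTER_CUBIC)
b=cv2.resize(t[145:220,265:340],(500,500),interpolation=cv2.INTER_CUBIC)
s=d["scene"]["image"];
cv2.imwrite("pics/crop.png",cv2.resize(np.hstack([a,b]),(800,400))[:,:,::-1])
cv2.imwrite("pics/crop2.png",cv2.resize(s[100:205,180:255],(429,600),interpolation=cv2.INTER_CUBIC)[:,:,::-1])
E
```

```text
brass+red
top 0.034 [195.8 160.7] 48 [0.6342 0.1368] ang 91.9 len [0.008 0.072]
top 0.034 [233.6 170.3] 88 [0.5997 0.0155] ang -176.9 len [0.013 0.085]
top 0.034 [219.  169.9] 87 [0.6022 0.0625] ang -164.3 len [0.018 0.05 ]
top 0.034 [197.3 172.2] 88 [0.5962 0.1325] ang -166.9 len [0.018 0.051]
top 0.034 [199.7 194.3] 87 [0.5246 0.1253] ang -170.4 len [0.018 0.051]
top 0.034 [222.2 192.9] 82 [0.5273 0.0535] ang -153.9 len [0.017 0.051]
top 0.034 [187.4 202.7] 26 [0.4987 0.1648] ang -176.9 len [0.005 0.055]
top 0.034 [226.  208.3] 50 [0.4777 0.0422] ang 92.1 len [0.008 0.076]
red
top 0.034 [222.1 192.6] 13 [0.5283 0.0538] ang 83.6 len [0.012 0.014]
top 0.034 [199.7 194.1] 13 [0.5253 0.1254] ang 153.3 len [0.011 0.013]
brass+red
scene 0.034 [268.9 228. ] 113 [0.5311 0.0581] ang -152.3 len [0.019 0.052]
scene 0.034 [247.7 243.5] 125 [0.6058 0.0674] ang -164.0 len [0.02 0.05]
scene 0.034 [284.6 247.1] 127 [0.5287 0.13  ] ang -168.4 len [0.02 0.05]
scene 0.034 [263.9 262. ] 136 [0.5993 0.1369] ang -165.2 len [0.02 0.05]
red
scene 0.034 [269.  227.1] 14 [0.5295 0.0558] ang 119.4 len [0.01  0.013]
scene 0.034 [284.8 245.9] 17 [0.5263 0.1274] ang 99.5 len [0.011 0.013]
bin
top 0.045 [140.6 225.3] 1290 [0.4303 0.3093] ang 179.9 len [0.109 0.117]
scene 0.045 [358.  286.6] 2319 [0.4413 0.3261] ang -161.0 len [0.119 0.131]
board
top 0.02 [208.7 183.7] 1494 [0.5604 0.0976] ang 129.4 len [0.153 0.157]
```

View pics/crop.png

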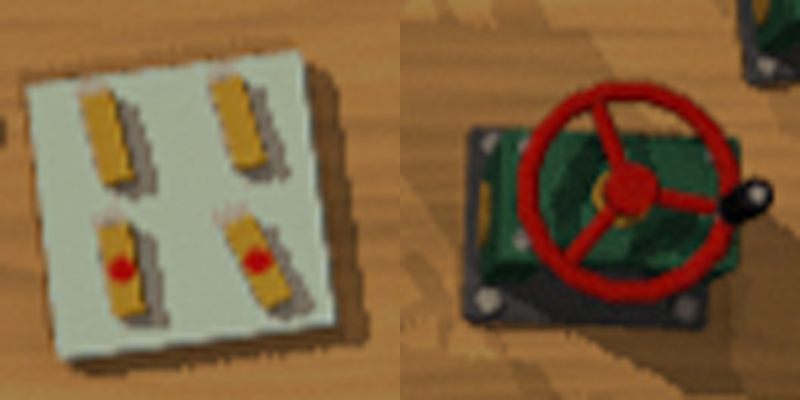

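View pics/crop2.png

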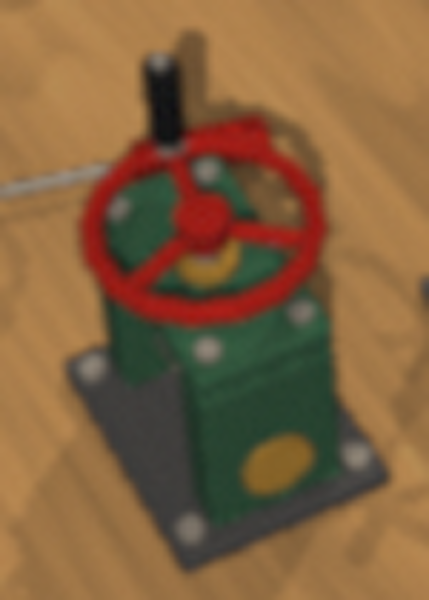

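Crops: the left shows two dotted billets in the lower row. The right shows the wheel with its handle pointing roughly to world −y, and the base's long side along world y. That puts the mill's yaw near 0 and the wheel at about 4.6 rad. Next I measure the wheel, handle and bin.

Run:
```python
import pickle
from h import *
d=pickle.load(open("f0.pkl","rb"))
R={"top":(280,155,335,208),"scene":(185,115,243,165)}
for n,(x0,y0,x1,y1) in R.items():
    f=d[n];h=cv2.cvtColor(f["image"],cv2.COLOR_RGB2HSV)
    m=cv2.inRange(h,(0,150,60),(8,255,255))|cv2.inRange(h,(172,150,60),(180,255,255))
    mm=np.zeros_like(m);mm[y0:y1,x0:x1]=m[y0:y1,x0:x1]
    ys,xs=np.where(mm);P=np.array([onz(f,a,b,.164)[:2] for a,b in zip(xs,ys)]).astype(np.float32)
    c,r=cv2.minEnclosingCircle(P*1000);
    H=cv2.convexHull(P*1000);e=cv2.fitEllipse(H)
    print(n,"ring",np.round(c,1),round(r,1),e)
    k=cv2.inRange(h,(0,0,0),(180,255,45));y,x=np.where(k[y0-12:y1,x0:x1]);x+=x0;y+=y0-12
    print("dark",len(x), x.mean(),y.mean(),x.min(),x.max(),y.min(),y.max())
    k2=np.zeros_like(k);k2[y0-15:y1,x0:x1]=k[y0-15:y1,x0:x1]
    nn,l,st,cc=cv2.connectedComponentsWithStats(k2)
    for i in range(1,nn):
        if st[i,4]>12: print(st[i],cc[i].round(1),onz(f,*cc[i],.2).round(4))
for n,(x0,y0,x1,y1) in {"top":(110,195,170,255),"scene":(310,240,400,330)}.items():
    f=d[n];m=cv2.inRange(cv2.cvtColor(f["image"],cv2.COLOR_RGB2HSV),(100,120,20),(125,255,255))
    mm=np.zeros_like(m);mm[y0:y1,x0:x1]=m[y0:y1,x0:x1];ys,xs=np.where(mm);P=np.array([onz(f,a,b,.045)[:2] for a,b in zip(xs,ys)])
    print(n,"bin",P.min(0).round(3),P.max(0).round(3))
# needed for jar
print("jar top~",onz(d["top"],148,155,.075).round(3))
```

```text
top ring [ 542.2 -199. ] 60.7 ((542.3799438476562, -198.79879760742188), (118.79769897460938, 119.86312866210938), 35.70088195800781)
dark 607 305.61943986820427 190.2635914332784 280 334 144 206
[331 147   4   9  23] [332.9 151.3] [ 0.6171 -0.2668  0.2   ]
[294 170  10  18  80] [298.1 178.6] [ 0.543  -0.1672  0.2   ]
[325 179  10   9  47] [328.9 183. ] [ 0.5287 -0.2511  0.2   ]
[299 184  24  13 140] [312.2 190.2] [ 0.51   -0.2045  0.2   ]
[280 186  47  21 271] [299. 200.] [ 0.484  -0.1673  0.2   ]
scene ring [ 538.8 -203.6] 69.1 ((540.0933837890625, -200.8134307861328), (117.2862777709961, 136.3374481201172), 135.6421661376953)
dark 59 208.38983050847457 118.55932203389831 201 211 112 146
[206 112   6  13  58] [208.5 118.1] [ 0.5339 -0.2456  0.2   ]
top bin [0.367 0.242] [0.493 0.381]
scene bin [0.371 0.257] [0.51  0.392]
jar top~ [0.647 0.279 0.075]
```

```bash
cat > go.py <<'E'
import sys,numpy as np
from bench import bot
from scipy.spatial.transform import Rotation as Ro
# usage: go.py x,y,z,closing_angle_deg ...  -> normalised tool shift/turn
s=bot.state();R=Ro.from_quat(s["tcp_rot"],scalar_first=True);p=s["eef_pos"]
print("t",round(s["t"],2),"p",p.round(4),"w",round(s["gripper_width"],4),"gf",round(s["grasp_force"],1),"F",s["wrist_force"].round(1),"q",s["joints"].round(2))
for a in sys.argv[1:]:
    x,y,z,g=map(float,a.split(","));c=np.radians(g)
    yy=np.array([np.cos(c),np.sin(c),0])
    if yy@R.as_matrix()[:,1]<0: yy=-yy
    zz=np.array([0,0,-1.]);T=Ro.from_matrix(np.c_[np.cross(yy,zz),yy,zz])
    print(a,((R.inv()*T).as_rotvec()/(np.pi/2)).round(3),(R.inv().apply(np.array([x,y,z])-p)/.5).round(3))
E
python3 go.py .526,.1265,.15,100.5
```

```text
t 0.1 p [0.1429 0.6336 0.249 ] w 0.085 gf 0.0 F [0.6 0.4 0.2] q [-1.33  0.32 -0.07  1.45  0.02  1.37 -0.06]
.526,.1265,.15,100.5 [-0.001 -0.    -0.258] [-0.97  -0.821  0.2  ]
```

>>> send_rows:
  deltas:
    - [[0, 0, -0.258, -0.97, -0.821, 0.2, 0.1], [0, 0, -0.258, -0.97, -0.821, 0.2, 0.1], [0, 0, -0.258, -0.97, -0.821, 0.2, 0.1], [0, 0, -0.258, -0.97, -0.821, 0.2, 0.1], [0, 0, -0.258, -0.97, -0.821, 0.2, 0.1], [0, 0, -0.258, -0.97, -0.821, 0.2, 0.1], [0, 0, -0.258, -0.97, -0.821, 0.2, 0.1], [0, 0, -0.258, -0.97, -0.821, 0.2, 0.1], [0, 0, -0.258, -0.97, -0.821, 0.2, 0.1], [0, 0, -0.258, -0.97, -0.821, 0.2, 0.1]]

```text
t: 0.93
eef_pos: [0.3914, 0.304, 0.1849]
tcp_rot: [-0.0, -0.092, 0.996, 0.0]
wrist_force: [0.1, 0.6, -0.3]
gripper_width: 0.047
grasp_force: 0.0
```

```bash
python3 go.py .526,.1265,.15,100.5
```

```text
t 0.93 p [0.3914 0.304  0.1849] w 0.047 gf 0.0 F [ 0.1  0.6 -0.3] q [-0.87  0.04  0.16  1.92 -0.01  1.19  1.05]
.526,.1265,.15,100.5 [ 0. -0.  0.] [-0.2   -0.398  0.07 ]
```

>>> send_rows:
  deltas:
    - [[0, 0, 0, -0.2, -0.398, 0.07, 0.1], [0, 0, 0, -0.2, -0.398, 0.07, 0.1], [0, 0, 0, -0.2, -0.398, 0.07, 0.1], [0, 0, 0, -0.2, -0.398, 0.07, 0.1], [0, 0, 0, -0.2, -0.398, 0.07, 0.1], [0, 0, 0, -0.2, -0.398, 0.07, 0.1], [0, 0, 0, -0.2, -0.398, 0.07, 0.1], [0, 0, 0, -0.2, -0.398, 0.07, 0.1], [0, 0, 0, -0.2, -0.398, 0.07, 0.1]]

```text
t: 1.68
eef_pos: [0.5246, 0.1297, 0.15]
tcp_rot: [-0.0, -0.092, 0.996, 0.0]
wrist_force: [-0.3, 1.0, 1.0]
gripper_width: 0.0471
grasp_force: 0.0
```

```bash
cat > wl.py <<'E'
import sys
from bench import optics
from h import *
f=optics.grab_frame("wrist");h=cv2.cvtColor(f["image"],cv2.COLOR_RGB2HSV)
def bl(nm,m,z,amin):
    n,l,st,c=cv2.connectedComponentsWithStats(m)
    for i in range(1,n):
        if st[i,4]<amin: continue
        ys,xs=np.where(l==i);P=np.array([onz(f,a,b,z,True)[:2] for a,b in zip(xs,ys)])
        if np.abs(P.mean(0)-[.56,.1]).max()>.12: continue
        w,v=np.linalg.eigh(np.cov(P.T));print(nm,c[i].round(0),st[i,4],P.mean(0).round(4),np.degrees(np.arctan(v[1,1]/v[0,1])).round(1),np.sqrt(12*w).round(3))
bl("brass",cv2.inRange(h,(0,110,90),(32,255,255)),.034,60)
bl("red",cv2.inRange(h,(0,150,90),(9,255,255)),.034,15)
cv2.imwrite("pics/%s.png"%sys.argv[1],f["image"][:,:,::-1])
E
python3 wl.py w1; python3 go.py .526,.1265,.042,100.5
```

```text
brass [247. 136.] 101881 [0.488  0.1136] -76.3 [0.314 0.541]
brass [171. 175.] 1285 [0.5287 0.0571] 25.3 [0.021 0.049]
brass [252. 187.] 1173 [0.5263 0.1272] 9.8 [0.017 0.049]
brass [168. 238.] 380 [0.5892 0.0603] -15.8 [0.015 0.027]
brass [246. 260.] 895 [0.5963 0.1341] 13.4 [0.018 0.05 ]
red [168. 176.] 203 [0.5304 0.0553] -57.1 [0.012 0.013]
red [252. 188.] 216 [0.5277 0.1272] 0.0 [0.012 0.012]
t 1.73 p [0.5246 0.1302 0.1502] w 0.0473 gf 0.0 F [ 0.6  0.6 -0.8] q [-0.62  0.16  0.36  1.86 -0.06  1.13  1.52]
.526,.1265,.042,100.5 [ 0.001 -0.     0.002] [-0.002 -0.008  0.216]
```

View pics/w1.png

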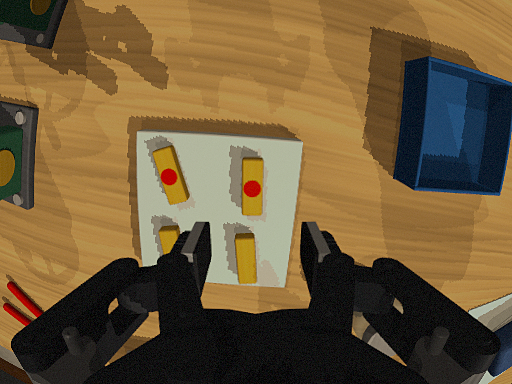

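The wrist view confirms dotted billet A at pixel (252,187), giving (0.527,0.127) at 10°, and B at (171,175), giving (0.529,0.0555) at ~26°. Descending on A.

>>> send_rows:
  deltas:
    - [[0, 0, 0, -0.003, -0.007, 0.1, 0.1], [0, 0, 0, -0.003, -0.007, 0.17, 0.1], [0, 0, 0, -0.003, -0.007, 0.217, 0.1], [0, 0, 0, -0.003, -0.007, 0.217, 0.1], [0, 0, 0, -0.003, -0.007, 0.217, -1], [0, 0, 0, -0.003, -0.007, 0.217, -1], [0, 0, 0, -0.003, -0.007, 0.217, -1], [0, 0, 0, -0.003, -0.007, 0.217, -1], [0, 0, 0, -0.003, -0.007, 0.217, -1], [0, 0, 0, -0.003, -0.007, 0.217, -1]]

```text
t: 2.57
eef_pos: [0.5278, 0.1262, 0.0428]
tcp_rot: [0.001, -0.092, 0.996, 0.001]
wrist_force: [-1.6, 2.1, 6.0]
gripper_width: 0.0162
grasp_force: 61.5
```

```bash
python3 go.py .526,.1265,.13,100.5 .413,.319,.13,90 .413,.319,.04,90
```

```text
t 2.57 p [0.5278 0.1262 0.0428] w 0.0162 gf 61.5 F [-1.6  2.1  6. ] q [-0.59  0.3   0.35  1.95 -0.13  0.91  1.58]
.526,.1265,.13,100.5 [0.001 0.001 0.   ] [ 0.003  0.001 -0.174]
.413,.319,.13,90 [0.001 0.001 0.117] [ 0.155  0.421 -0.174]
.413,.319,.04,90 [0.001 0.001 0.117] [0.155 0.421 0.006]
```

>>> send_rows:
  deltas:
    - [[0, 0, 0, 0, 0, -0.08, -1], [0, 0, 0, 0, 0, -0.16, -1], [0, 0, 0.117, 0.155, 0.397, -0.174, -1], [0, 0, 0.117, 0.155, 0.397, -0.174, -1], [0, 0, 0.117, 0.155, 0.397, -0.174, -1], [0, 0, 0.117, 0.155, 0.397, -0.174, -1], [0, 0, 0.117, 0.155, 0.397, -0.174, -1], [0, 0, 0.117, 0.155, 0.397, -0.174, -1], [0, 0, 0.117, 0.155, 0.397, -0.174, -1]]

```text
t: 3.32
eef_pos: [0.4122, 0.3103, 0.1288]
tcp_rot: [-0.0, -0.004, 1.0, 0.001]
wrist_force: [1.0, -1.0, -0.6]
gripper_width: 0.0163
grasp_force: 60.8
```

```bash
python3 go.py .413,.307,.035,90
```

```text
t 3.32 p [0.4122 0.3103 0.1288] w 0.0163 gf 60.8 F [ 1.  -1.  -0.6] q [-0.9   0.13  0.22  1.94 -0.03  1.08  0.91]
.413,.307,.035,90 [ 0.001 -0.     0.005] [-0.002 -0.007  0.188]
```

>>> send_rows:
  deltas:
    - [[0, 0, 0, -0.002, -0.007, 0.08, -1], [0, 0, 0, -0.002, -0.007, 0.15, -1], [0, 0, 0, -0.002, -0.007, 0.195, -1], [0, 0, 0, -0.002, -0.007, 0.195, -1], [0, 0, 0, -0.002, -0.007, 0.195, -0.25], [0, 0, 0, -0.002, -0.007, 0.195, -0.25], [0, 0, 0, -0.002, -0.007, 0.195, -0.25], [0, 0, 0, -0.002, -0.007, 0.195, -0.25], [0, 0, 0, -0.002, -0.007, 0.1, -0.25], [0, 0, 0, -0.002, -0.007, 0.0, -0.25]]

```text
t: 4.15
eef_pos: [0.4146, 0.3014, 0.1143]
tcp_rot: [-0.002, 0.0, 1.0, -0.002]
wrist_force: [1.5, 1.7, -0.2]
gripper_width: 0.0318
grasp_force: 0.0
```

```bash
python3 go.py .529,.0555,.13,116 .529,.0555,.042,116
```

```text
t 4.15 p [0.4146 0.3014 0.1143] w 0.0318 gf 0.0 F [ 1.5  1.7 -0.2] q [-0.89  0.15  0.23  1.95 -0.04  1.05  0.92]
.529,.0555,.13,116 [-0.002 -0.003 -0.289] [-0.229 -0.492 -0.03 ]
.529,.0555,.042,116 [-0.002 -0.003 -0.289] [-0.23  -0.491  0.146]
```

>>> send_rows:
  deltas:
    - [[0, 0, -0.289, -0.229, -0.5, 0, 0.1], [0, 0, -0.289, -0.229, -0.5, 0, 0.1], [0, 0, -0.289, -0.229, -0.5, 0, 0.1], [0, 0, -0.289, -0.229, -0.5, 0, 0.1], [0, 0, -0.289, -0.229, -0.5, 0, 0.1], [0, 0, -0.289, -0.229, -0.5, 0, 0.1], [0, 0, -0.289, -0.229, -0.5, 0, 0.1], [0, 0, -0.289, -0.229, -0.5, 0, 0.1], [0, 0, -0.289, -0.229, -0.5, 0, 0.1]]

```text
t: 4.9
eef_pos: [0.5318, 0.0491, 0.1158]
tcp_rot: [0.001, -0.222, 0.975, -0.0]
wrist_force: [0.3, 0.8, 0.2]
gripper_width: 0.0472
grasp_force: 0.0
```

```bash
python3 wl.py w2; python3 go.py .529,.0555,.042,116
```

```text
brass [266. 127.] 102161 [0.482  0.0366] -62.1 [0.25 0.45]
brass [264. 198.] 1528 [0.5292 0.055 ] 25.6 [0.017 0.05 ]
brass [234. 279.] 1016 [0.6031 0.064 ] 15.3 [0.017 0.049]
brass [305. 300.] 133 [0.5976 0.1286] 19.3 [0.007 0.02 ]
brass [219. 305.] 271 [0.6349 0.0635] -76.9 [0.009 0.043]
brass [398. 305.] 88 [0.572  0.2192] 62.8 [0.006 0.021]
brass [364. 329.] 549 [0.609 0.203] 60.9 [0.016 0.051]
red [264. 200.] 291 [0.5304 0.0556] 49.8 [0.012 0.013]
t 4.95 p [0.531  0.0519 0.1155] w 0.0471 gf 0.0 F [-0.6  0.9  0.3] q [-0.52  0.19  0.42  1.91 -0.09  1.05  1.95]
.529,.0555,.042,116 [ 0.     0.001 -0.002] [0.001 0.008 0.147]
```

>>> send_rows:
  deltas:
    - [[0, 0, 0, 0.0, 0.007, 0.05, 0.1], [0, 0, 0, 0.0, 0.007, 0.1, 0.1], [0, 0, 0, 0.0, 0.007, 0.147, 0.1], [0, 0, 0, 0.0, 0.007, 0.147, 0.1], [0, 0, 0, 0.0, 0.007, 0.147, -1], [0, 0, 0, 0.0, 0.007, 0.147, -1], [0, 0, 0, 0.0, 0.007, 0.147, -1], [0, 0, 0, 0.0, 0.007, 0.147, -1], [0, 0, 0, 0.0, 0.007, 0.147, -1], [0, 0, 0, 0.0, 0.007, 0.147, -1]]

```text
t: 5.78
eef_pos: [0.5301, 0.0569, 0.043]
tcp_rot: [0.001, -0.225, 0.974, 0.001]
wrist_force: [-1.9, 1.4, 6.6]
gripper_width: 0.0163
grasp_force: 61.4
```

```bash
python3 go.py .451,.333,.13,90 .451,.333,.031,90
```

```text
t 5.78 p [0.5301 0.0569 0.043 ] w 0.0163 gf 61.4 F [-1.9  1.4  6.6] q [-0.51  0.29  0.4   1.97 -0.14  0.91  1.99]
.451,.333,.13,90 [0.001 0.002 0.289] [-0.101  0.566 -0.173]
.451,.333,.031,90 [0.001 0.002 0.289] [-0.1    0.566  0.025]
```

>>> send_rows:
  deltas:
    - [[0, 0, 0, 0, 0, -0.08, -1], [0, 0, 0, 0, 0, -0.16, -1], [0, 0, 0.289, -0.1, 0.566, -0.175, -1], [0, 0, 0.289, -0.1, 0.566, -0.175, -1], [0, 0, 0.289, -0.1, 0.566, -0.175, -1], [0, 0, 0.289, -0.1, 0.566, -0.175, -1], [0, 0, 0.289, -0.1, 0.566, -0.175, -1], [0, 0, 0.289, -0.1, 0.566, -0.175, -1], [0, 0, 0.289, -0.1, 0.566, -0.175, -1], [0, 0, 0.289, -0.1, 0.566, -0.175, -1]]

```text
t: 6.62
eef_pos: [0.4465, 0.3394, 0.1293]
tcp_rot: [-0.0, -0.004, 1.0, 0.002]
wrist_force: [0.3, 0.4, 0.1]
gripper_width: 0.016
grasp_force: 60.5
```

```bash
python3 go.py .451,.333,.031,90
```

```text
t 6.62 p [0.4465 0.3394 0.1293] w 0.016 gf 60.5 F [0.3 0.4 0.1] q [-0.92  0.22  0.25  1.83 -0.07  1.09  0.94]
.451,.333,.031,90 [ 0.003 -0.     0.005] [-0.009 -0.014  0.197]
```

>>> send_rows:
  deltas:
    - [[0, 0, 0, -0.003, -0.004, 0.0, -1], [0, 0, 0, -0.003, -0.004, 0.08, -1], [0, 0, 0, -0.003, -0.004, 0.15, -1], [0, 0, 0, -0.003, -0.004, 0.195, -1], [0, 0, 0, -0.003, -0.004, 0.195, -1], [0, 0, 0, -0.003, -0.004, 0.195, -0.25], [0, 0, 0, -0.003, -0.004, 0.195, -0.25], [0, 0, 0, -0.003, -0.004, 0.195, -0.25], [0, 0, 0, -0.003, -0.004, 0.1, -0.25], [0, 0, 0, -0.003, -0.004, -0.1, -0.25]]

```text
t: 7.45
eef_pos: [0.4501, 0.3289, 0.1146]
tcp_rot: [-0.002, 0.0, 1.0, -0.002]
wrist_force: [1.5, 1.2, 0.7]
gripper_width: 0.032
grasp_force: 0.0
```

```bash
python3 go.py .451,.333,.3,90
```

```text
t 7.45 p [0.4501 0.3289 0.1146] w 0.032 gf 0.0 F [1.5 1.2 0.7] q [-0.91  0.24  0.26  1.85 -0.07  1.07  0.95]
.451,.333,.3,90 [-0.002 -0.002 -0.   ] [-0.001  0.007 -0.371]
```

```bash
python3 go.py .531,-.2525,.29,65
```

```text
t 7.45 p [0.4501 0.3289 0.1146] w 0.032 gf 0.0 F [1.5 1.2 0.7] q [-0.91  0.24  0.26  1.85 -0.07  1.07  0.95]
.531,-.2525,.29,65 [-0.002 -0.001  0.277] [-0.161 -1.164 -0.348]
```

>>> send_rows:
  deltas:
    - [[0, 0, 0, 0, 0, -0.08, 0.1], [0, 0, 0, 0, 0, -0.16, 0.1], [0, 0, 0.277, -0.1, -0.7, -0.29, 0.6], [0, 0, 0.277, -0.1, -0.7, -0.29, 0.6], [0, 0, 0.277, -0.1, -0.7, -0.29, 0.6], [0, 0, 0.277, -0.1, -0.7, -0.29, 0.6], [0, 0, 0.277, -0.1, -0.7, -0.29, 0.6], [0, 0, 0.277, -0.1, -0.7, -0.29, 0.6], [0, 0, 0.277, -0.1, -0.7, -0.29, 0.6], [0, 0, 0.277, -0.1, -0.7, -0.29, 0.6]]

```text
t: 8.28
eef_pos: [0.4977, 0.0034, 0.257]
tcp_rot: [0.001, 0.216, 0.976, 0.001]
wrist_force: [1.3, 0.2, 0.5]
gripper_width: 0.0684
grasp_force: 0.0
```

```bash
python3 go.py .531,-.2525,.29,65
```

```text
t 8.28 p [0.4977 0.0034 0.257 ] w 0.0684 gf 0.0 F [1.3 0.2 0.5] q [-0.63 -0.03  0.57  1.83  0.01  1.33  1.07]
.531,-.2525,.29,65 [0.002 0.001 0.   ] [-0.277 -0.436 -0.067]
```

>>> send_rows:
  deltas:
    - [[0, 0, 0, -0.27, -0.44, -0.067, 0.6], [0, 0, 0, -0.27, -0.44, -0.067, 0.6], [0, 0, 0, -0.27, -0.44, -0.067, 0.6], [0, 0, 0, -0.27, -0.44, -0.067, 0.6], [0, 0, 0, -0.27, -0.44, -0.067, 0.6], [0, 0, 0, -0.27, -0.44, -0.067, 0.6], [0, 0, 0, -0.27, -0.44, -0.067, 0.6], [0, 0, 0, -0.27, -0.44, -0.067, 0.6], [0, 0, 0, -0.27, -0.44, -0.067, 0.6], [0, 0, 0, -0.27, -0.44, -0.067, 0.6]]

```text
t: 9.12
eef_pos: [0.5275, -0.249, 0.2886]
tcp_rot: [0.0, 0.215, 0.977, 0.001]
wrist_force: [0.6, 0.9, -0.8]
gripper_width: 0.0686
grasp_force: 0.0
```

Run:
```python
from bench import optics,bot
from h import *
f=optics.grab_frame("wrist");t=optics.grab_frame("top")
s=bot.state();print(s["eef_pos"].round(4),s["joints"].round(2))
for p in([.531,-.2525,.223],[.531,-.2525,.2],[.542,-.199,.174]):
    q=np.linalg.inv(f["T"])@np.append(p,1);r=np.arccos(q[2]/np.linalg.norm(q[:3]));g=q[:2]/np.hypot(*q[:2])*r*f["mtx"][0,0]+f["mtx"][:2,2];print(p,g.round(0))
a=f["image"];b=cv2.resize(t["image"][150:254,105:244],(278*384//208,384),interpolation=cv2.INTER_CUBIC)
im=np.hstack([a,b]);print(im.shape);cv2.imwrite("pics/m1.png",cv2.resize(im,None,fx=.78,fy=.78)[:,:,::-1])
```

```text
[ 0.5277 -0.2485  0.2883] [-0.31  0.2   0.82  1.59 -0.15  1.41  1.66]
[0.531, -0.2525, 0.223] [252. 212.]
[0.531, -0.2525, 0.2] [252. 201.]
[0.542, -0.199, 0.174] [316. 177.]
(384, 1025, 3)
```

View pics/m1.png

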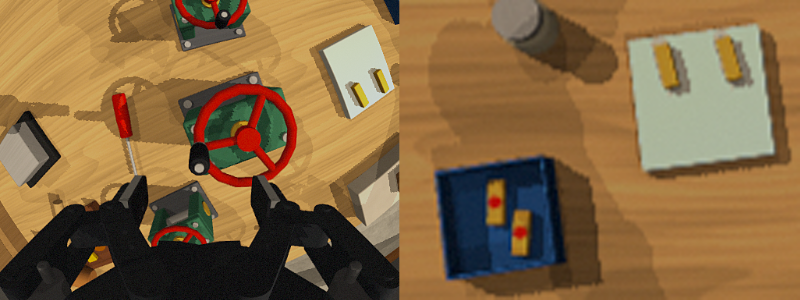

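The right half shows both dotted billets lying in the bin and the good ones untouched. The left half shows the hub and handle within 3 px of where I projected them. Descending on the handle.

```bash
python3 go.py .531,-.2525,.2,65
```

```text
t 9.22 p [ 0.5277 -0.2485  0.2883] w 0.0684 gf 0.0 F [-0.1  0.3 -0.1] q [-0.31  0.2   0.82  1.59 -0.15  1.41  1.66]
.531,-.2525,.2,65 [ 0.001 -0.     0.003] [-0.009 -0.005  0.177]
```

>>> send_rows:
  deltas:
    - [[0, 0, 0, -0.009, -0.005, 0.06, 0.6], [0, 0, 0, -0.009, -0.005, 0.12, 0.6], [0, 0, 0, -0.009, -0.005, 0.177, 0.6], [0, 0, 0, -0.009, -0.005, 0.177, 0.6], [0, 0, 0, -0.009, -0.005, 0.177, -1], [0, 0, 0, -0.009, -0.005, 0.177, -1], [0, 0, 0, -0.009, -0.005, 0.177, -1], [0, 0, 0, -0.009, -0.005, 0.177, -1], [0, 0, 0, -0.009, -0.005, 0.177, -1], [0, 0, 0, -0.009, -0.005, 0.177, -1]]

```text
t: 10.05
eef_pos: [0.5331, -0.2523, 0.2025]
tcp_rot: [0.002, 0.215, 0.977, 0.002]
wrist_force: [1.3, 4.9, 5.4]
gripper_width: 0.0187
grasp_force: 58.5
```

```bash
cat > arc.py <<'E'
import sys,numpy as np
from bench import bot
from scipy.spatial.transform import Rotation as Ro
# arc.py cx cy r z ang0 step n : rows' tool shifts for circle angles (deg)
cx,cy,r,z,a0,st=map(float,sys.argv[1:7]);n=int(sys.argv[7])
s=bot.state();R=Ro.from_quat(s["tcp_rot"],scalar_first=True);p=s["eef_pos"]
v=p[:2]-[cx,cy];print("t",round(s["t"],2),p.round(4),"gf",round(s["grasp_force"],1),"F",s["wrist_force"].round(1),"ang",np.degrees(np.arctan2(v[1],v[0])).round(1),"r",np.hypot(*v).round(4),"q7",s["joints"][6].round(2))
for i in range(1,n+1):
    a=np.radians(a0+st*i);print(int(a0+st*i),(R.inv().apply(np.array([cx+r*np.cos(a),cy+r*np.sin(a),z])-p)/.5).round(3).tolist())
E
python3 arc.py .542 -.199 .055 .2 -102 -15 10
```

```text
t 10.05 [ 0.5331 -0.2523  0.2025] gf 58.5 F [1.3 4.9 5.4] ang -99.5 r 0.0541 q7 1.71
-117 [0.033, -0.006, 0.005]
-132 [0.061, -0.001, 0.005]
-147 [0.087, 0.011, 0.005]
-162 [0.109, 0.03, 0.005]
-177 [0.126, 0.053, 0.005]
-192 [0.136, 0.08, 0.005]
-207 [0.139, 0.108, 0.005]
-222 [0.134, 0.137, 0.005]
-237 [0.122, 0.163, 0.005]
-252 [0.103, 0.185, 0.006]
```

>>> send_rows:
  deltas:
    - [[0, 0, 0, 0.033, -0.006, 0.003, -1], [0, 0, 0, 0.061, -0.001, 0.003, -1], [0, 0, 0, 0.087, 0.011, 0.003, -1], [0, 0, 0, 0.109, 0.03, 0.003, -1], [0, 0, 0, 0.126, 0.053, 0.003, -1], [0, 0, 0, 0.136, 0.08, 0.003, -1], [0, 0, 0, 0.139, 0.108, 0.003, -1], [0, 0, 0, 0.134, 0.137, 0.003, -1], [0, 0, 0, 0.122, 0.163, 0.003, -1], [0, 0, 0, 0.122, 0.163, 0.003, -1]]

```text
t: 10.88
eef_pos: [0.5145, -0.1543, 0.2024]
tcp_rot: [0.005, 0.214, 0.977, 0.0]
wrist_force: [2.0, 0.2, 9.9]
gripper_width: 0.0186
grasp_force: 60.3
```

```bash
python3 arc.py .542 -.199 .055 .2 -237 -15 9
```

```text
t 10.88 [ 0.5145 -0.1543  0.2024] gf 60.3 F [2.  0.2 9.9] ang 121.6 r 0.0525 q7 1.46
-252 [-0.013, 0.023, 0.005]
-267 [-0.036, 0.039, 0.005]
-282 [-0.063, 0.049, 0.006]
-297 [-0.092, 0.052, 0.006]
-312 [-0.12, 0.047, 0.006]
-327 [-0.146, 0.035, 0.006]
-342 [-0.168, 0.016, 0.007]
-357 [-0.185, -0.007, 0.007]
-372 [-0.195, -0.034, 0.007]
```

>>> send_rows:
  deltas:
    - [[0, 0, 0, -0.013, 0.023, -0.002, -1], [0, 0, 0, -0.036, 0.039, -0.002, -1], [0, 0, 0, -0.063, 0.049, -0.002, -1], [0, 0, 0, -0.092, 0.052, -0.002, -1], [0, 0, 0, -0.12, 0.047, -0.002, -1], [0, 0, 0, -0.146, 0.035, -0.002, -1], [0, 0, 0, -0.168, 0.016, -0.002, -1], [0, 0, 0, -0.168, 0.016, -0.002, -1]]

```text
t: 11.55
eef_pos: [0.5982, -0.1807, 0.2027]
tcp_rot: [0.009, 0.214, 0.977, 0.003]
wrist_force: [18.3, 5.0, -0.9]
gripper_width: 0.0183
grasp_force: 60.1
```

```bash
python3 arc.py .542 -.199 .055 .2025 -342 -5 9
```

```text
t 11.55 [ 0.5982 -0.1807  0.2027] gf 60.1 F [18.3  5.  -0.9] ang 18.1 r 0.0591 q7 1.58
-347 [-0.0, -0.013, 0.0]
-352 [-0.006, -0.021, 0.0]
-357 [-0.011, -0.029, 0.0]
-362 [-0.015, -0.038, 0.0]
-367 [-0.018, -0.047, 0.0]
-372 [-0.021, -0.056, 0.0]
-377 [-0.022, -0.066, 0.0]
-382 [-0.023, -0.075, 0.0]
-387 [-0.023, -0.085, -0.0]
```

```bash
python3 arc.py .5455 -.199 .055 .2025 -340 -5 9
```

```text
t 11.55 [ 0.5982 -0.1807  0.2027] gf 60.1 F [18.3  5.  -0.9] ang 19.2 r 0.0558 q7 1.58
-345 [-0.004, -0.007, 0.0]
-350 [-0.01, -0.015, 0.0]
-355 [-0.015, -0.023, 0.0]
-360 [-0.02, -0.031, 0.0]
-365 [-0.023, -0.04, 0.0]
-370 [-0.026, -0.049, 0.0]
-375 [-0.028, -0.059, 0.0]
-380 [-0.029, -0.068, 0.0]
-385 [-0.03, -0.078, 0.0]
```

>>> send_rows:
  deltas:
    - [[0, 0, 0, -0.01, -0.004, 0, -1], [0, 0, 0, -0.016, -0.012, 0, -1], [0, 0, 0, -0.021, -0.02, 0, -1], [0, 0, 0, -0.026, -0.028, 0, -1], [0, 0, 0, -0.026, -0.028, 0, -1], [0, 0, 0, -0.026, -0.028, 0, -1]]

```text
t: 12.05
eef_pos: [0.6014, -0.2009, 0.2027]
tcp_rot: [0.008, 0.215, 0.977, 0.001]
wrist_force: [13.8, -0.3, -1.9]
gripper_width: 0.0186
grasp_force: 60.0
```

```bash
python3 arc.py .546 -.199 .055 .2025 -360 -5 5
```

```text
t 12.05 [ 0.6014 -0.2009  0.2027] gf 60.0 F [13.8 -0.3 -1.9] ang -2.0 r 0.0555 q7 1.62
-365 [-0.001, -0.006, 0.0]
-370 [-0.004, -0.015, 0.0]
-375 [-0.006, -0.024, 0.0]
-380 [-0.007, -0.034, 0.0]
-385 [-0.008, -0.043, 0.0]
```

>>> send_rows:
  deltas:
    - [[0, 0, 0, -0.004, -0.005, 0, -1], [0, 0, 0, -0.007, -0.014, 0, -1], [0, 0, 0, -0.008, -0.02, 0, -1], [0, 0, 0, -0.008, -0.02, 0, -1], [0, 0, 0, -0.008, -0.02, 0, -1]]

```text
t: 12.47
eef_pos: [0.6015, -0.2031, 0.2026]
tcp_rot: [0.005, 0.212, 0.977, 0.006]
wrist_force: [9.5, 14.3, 4.3]
gripper_width: 0.0188
grasp_force: 61.0
```

```bash
python3 arc.py .546 -.199 .055 .2025 -370 -5 5
```

```text
t 12.47 [ 0.6015 -0.2031  0.2026] gf 61.0 F [ 9.5 14.3  4.3] ang -4.2 r 0.0557 q7 1.64
-375 [-0.004, -0.02, -0.0]
-380 [-0.005, -0.03, -0.0]
-385 [-0.006, -0.04, -0.0]
-390 [-0.005, -0.049, -0.001]
-395 [-0.004, -0.059, -0.001]
```

>>> send_rows:
  deltas:
    - [[0, 0, 0, -0.001, -0.006, 0, -1], [0, 0, 0, -0.001, -0.012, 0, -1], [0, 0, 0, -0.001, -0.012, 0, -1], [0, 0, 0, -0.001, -0.012, 0, -1]]

```text
t: 12.8
eef_pos: [0.6014, -0.2034, 0.2026]
tcp_rot: [0.005, 0.209, 0.978, 0.01]
wrist_force: [11.5, 22.2, 4.8]
gripper_width: 0.0182
grasp_force: 61.4
```

```bash
python3 arc.py .546 -.199 .055 .2025 0 20 10
python3 - <<'E'
from bench import optics
import cv2,numpy as np
f=optics.grab_frame("top")["image"];cv2.imwrite("pics/t2.png",cv2.resize(f[140:225,260:345],(510,510),interpolation=cv2.INTER_CUBIC)[:,:,::-1])
E
```

```text
t 12.8 [ 0.6014 -0.2034  0.2026] gf 61.4 F [11.5 22.2  4.8] ang -4.5 r 0.0556 q7 1.65
20 [0.026, 0.039, 0.001]
40 [0.057, 0.062, 0.001]
60 [0.094, 0.072, 0.001]
80 [0.132, 0.069, 0.001]
100 [0.167, 0.054, 0.0]
120 [0.194, 0.027, -0.001]
140 [0.211, -0.007, -0.001]
160 [0.214, -0.045, -0.002]
180 [0.205, -0.082, -0.003]
200 [0.184, -0.114, -0.004]
```

View pics/t2.png

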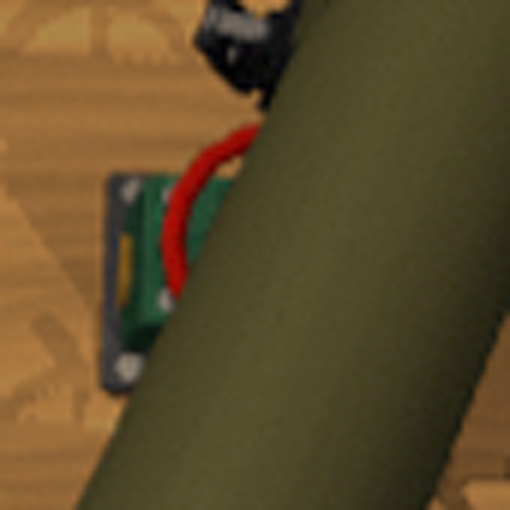

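The wheel is at its stop: the push rose from 14 to 22 N with no further motion, at a TCP angle of ~−4.3°. The picture shows the arm over the wheel and the gripper at the far side, (240,40). I'll relieve the push, then wind back.

>>> send_rows:
  deltas:
    - [[0, 0, 0, -0.004, 0.015, 0, -1], [0, 0, 0, -0.005, 0.024, 0, -1], [0, 0, 0, -0.005, 0.024, 0, -1], [0, 0, 0, -0.005, 0.024, 0, -1]]

```text
t: 13.18
eef_pos: [0.6019, -0.2029, 0.2024]
tcp_rot: [0.001, 0.214, 0.977, 0.004]
wrist_force: [-2.6, 10.1, 9.6]
gripper_width: 0.0185
grasp_force: 61.4
```

```bash
python3 arc.py .546 -.199 .055 .2025 -4 20 10
```

```text
t 13.18 [ 0.6019 -0.2029  0.2024] gf 61.4 F [-2.6 10.1  9.6] ang -4.0 r 0.056 q7 1.63
16 [0.021, 0.032, 0.0]
36 [0.051, 0.056, 0.0]
56 [0.087, 0.069, 0.0]
76 [0.125, 0.069, 0.0]
96 [0.161, 0.055, 0.0]
116 [0.19, 0.03, -0.0]
136 [0.209, -0.003, -0.0]
156 [0.215, -0.041, -0.001]
176 [0.208, -0.078, -0.001]
196 [0.188, -0.111, -0.001]
```

>>> send_rows:
  deltas:
    - [[0, 0, 0, 0.024, 0.039, 0, -1], [0, 0, 0, 0.054, 0.063, 0, -1], [0, 0, 0, 0.09, 0.076, 0, -1], [0, 0, 0, 0.128, 0.076, 0, -1], [0, 0, 0, 0.164, 0.062, 0, -1], [0, 0, 0, 0.193, 0.037, 0, -1], [0, 0, 0, 0.212, 0.004, 0, -1], [0, 0, 0, 0.218, -0.034, 0, -1], [0, 0, 0, 0.211, -0.071, 0, -1], [0, 0, 0, 0.211, -0.071, 0, -1]]

```text
t: 14.02
eef_pos: [0.4917, -0.1999, 0.2025]
tcp_rot: [0.006, 0.218, 0.976, 0.0]
wrist_force: [5.0, -0.7, 2.6]
gripper_width: 0.0188
grasp_force: 61.3
```

```bash
python3 arc.py .546 -.199 .055 .2025 176 20 9
```

```text
t 14.02 [ 0.4917 -0.1999  0.2025] gf 61.3 F [ 5.  -0.7  2.6] ang -179.0 r 0.0543 q7 1.54
196 [-0.015, -0.025, 0.0]
216 [-0.044, -0.049, 0.0]
236 [-0.081, -0.061, 0.001]
256 [-0.119, -0.06, 0.001]
276 [-0.154, -0.046, 0.002]
296 [-0.183, -0.021, 0.002]
316 [-0.202, 0.012, 0.003]
336 [-0.207, 0.05, 0.003]
356 [-0.2, 0.088, 0.003]
```

>>> send_rows:
  deltas:
    - [[0, 0, 0, -0.015, -0.025, 0, -1], [0, 0, 0, -0.044, -0.049, 0, -1], [0, 0, 0, -0.081, -0.061, 0, -1], [0, 0, 0, -0.119, -0.06, 0, -1], [0, 0, 0, -0.154, -0.046, 0, -1], [0, 0, 0, -0.183, -0.021, 0, -1], [0, 0, 0, -0.202, 0.012, 0, -1], [0, 0, 0, -0.207, 0.05, 0, -1], [0, 0, 0, -0.2, 0.088, 0, -1], [0, 0, 0, -0.2, 0.088, 0, -1]]

```text
t: 14.85
eef_pos: [0.6017, -0.1945, 0.2025]
tcp_rot: [0.002, 0.213, 0.977, 0.001]
wrist_force: [2.1, 2.8, 5.7]
gripper_width: 0.0185
grasp_force: 61.7
```

```bash
python3 arc.py .546 -.199 .055 .2025 356 20 9
```

```text
t 14.85 [ 0.6017 -0.1945  0.2025] gf 61.7 F [2.1 2.8 5.7] ang 4.6 r 0.0559 q7 1.62
376 [0.014, 0.017, 0.0]
396 [0.044, 0.041, 0.0]
416 [0.08, 0.054, -0.0]
436 [0.118, 0.054, -0.0]
456 [0.154, 0.04, -0.0]
476 [0.183, 0.015, -0.001]
496 [0.201, -0.018, -0.001]
516 [0.208, -0.056, -0.001]
536 [0.201, -0.093, -0.001]
```

>>> send_rows:
  deltas:
    - [[0, 0, 0, 0.014, 0.017, 0, -1], [0, 0, 0, 0.044, 0.041, 0, -1], [0, 0, 0, 0.08, 0.054, 0, -1], [0, 0, 0, 0.118, 0.054, 0, -1], [0, 0, 0, 0.154, 0.04, 0, -1], [0, 0, 0, 0.183, 0.015, 0, -1], [0, 0, 0, 0.201, -0.018, 0, -1], [0, 0, 0, 0.208, -0.056, 0, -1], [0, 0, 0, 0.201, -0.093, 0, -1], [0, 0, 0, 0.201, -0.093, 0, -1]]

```text
t: 15.68
eef_pos: [0.4916, -0.2014, 0.2026]
tcp_rot: [0.008, 0.218, 0.976, 0.0]
wrist_force: [9.3, -1.3, 0.6]
gripper_width: 0.0187
grasp_force: 61.1
```

```bash
python3 arc.py .546 -.199 .055 .2025 536 20 9
```

```text
t 15.68 [ 0.4916 -0.2014  0.2026] gf 61.1 F [ 9.3 -1.3  0.6] ang -177.4 r 0.0544 q7 1.55
556 [-0.013, -0.022, 0.0]
576 [-0.043, -0.046, 0.001]
596 [-0.079, -0.058, 0.001]
616 [-0.118, -0.057, 0.002]
636 [-0.153, -0.044, 0.002]
656 [-0.182, -0.018, 0.003]
676 [-0.2, 0.015, 0.003]
696 [-0.206, 0.053, 0.003]
716 [-0.199, 0.09, 0.003]
```

>>> send_rows:
  deltas:
    - [[0, 0, 0, -0.013, -0.022, 0, -1], [0, 0, 0, -0.043, -0.046, 0, -1], [0, 0, 0, -0.079, -0.058, 0, -1], [0, 0, 0, -0.118, -0.057, 0, -1], [0, 0, 0, -0.153, -0.044, 0, -1], [0, 0, 0, -0.182, -0.018, 0, -1], [0, 0, 0, -0.2, 0.015, 0, -1], [0, 0, 0, -0.206, 0.053, 0, -1], [0, 0, 0, -0.206, 0.053, 0, -1], [0, 0, 0, -0.206, 0.053, 0, -1]]

```text
t: 16.52
eef_pos: [0.5985, -0.2168, 0.2027]
tcp_rot: [0.007, 0.214, 0.977, -0.0]
wrist_force: [11.3, -3.0, -2.0]
gripper_width: 0.0187
grasp_force: 61.1
```

```bash
python3 arc.py .546 -.199 .055 .2025 711 5 1
```

```text
t 16.52 [ 0.5985 -0.2168  0.2027] gf 61.1 F [11.3 -3.  -2. ] ang -18.7 r 0.0554 q7 1.67
716 [0.007, 0.027, 0.0]
```

>>> send_rows:
  deltas:
    - [[0, 0, 0, 0.001, 0.01, 0, -1], [0, 0, 0, 0.002, 0.02, 0, -1], [0, 0, 0, 0.002, 0.029, 0, -1], [0, 0, 0, 0.002, 0.029, 0, -1], [0, 0, 0, 0.002, 0.029, 0, -1], [0, 0, 0, 0.002, 0.029, 0, -1], [0, 0, 0, 0.002, 0.029, 0, -1], [0, 0, 0, 0.002, 0.029, 0, -1], [0, 0, 0, 0.002, 0.029, 0, -1]]

```text
t: 17.27
eef_pos: [0.6015, -0.2033, 0.2026]
tcp_rot: [0.005, 0.215, 0.977, 0.001]
wrist_force: [7.4, 0.2, 2.8]
gripper_width: 0.0184
grasp_force: 61.5
```

```bash
python3 arc.py .546 -.199 .055 .2025 711 5 1
python3 - <<'E'
from bench import optics
import cv2
f=optics.grab_frame("top")["image"];g=optics.grab_frame("scene")["image"]
import numpy as np
a=cv2.resize(f[140:260,105:345],(800,400));b=None
cv2.imwrite("pics/end.png",np.hstack([cv2.resize(g[80:340,130:410],(430,400)),cv2.resize(f[140:260,105:245],(370,320)) if 0 else cv2.resize(f[140:260,105:245],(370,400))])[:,:,::-1])
E
```

```text
t 17.27 [ 0.6015 -0.2033  0.2026] gf 61.5 F [7.4 0.2 2.8] ang -4.5 r 0.0557 q7 1.65
716 [0.002, 0.0, 0.0]
```

View pics/end.png

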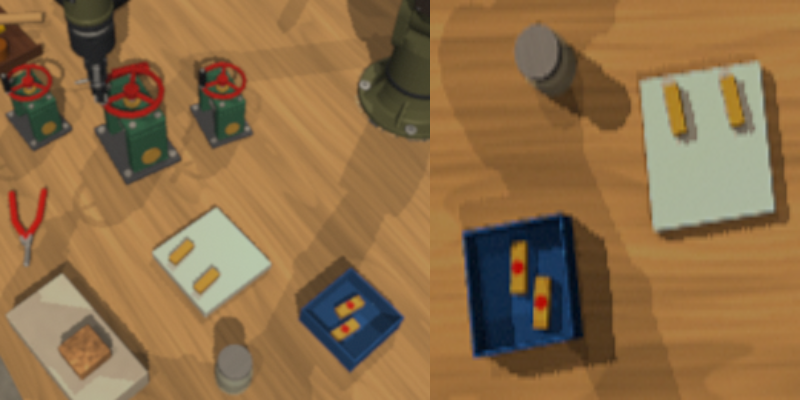

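The final picture shows both dotted billets in the bin, the good ones in place and the gripper still on the handle at the left of the wheel. The TCP is back at the stop position after two full turns, so I'm handing in.

```bash
python3 -c "
from bench import bot
print(bot.finish_job())"
```

```text
the job is handed in; nothing more can be done
None
```

The job is handed in, though the program gave no verdict: both red-dotted billets lie in the scrap bin, and the wheel went to its clockwise stop and then two full turns back. The gripper still holds the handle.

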